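# Load a tip box through the dust flap of a UV chamber and lock the lamps on

### The job

The closed tip box on the loading shelf is to be decontaminated: push it straight in through the chamber's self-closing dust flap until it runs down the rollers to the back stop and the flap has dropped shut behind it. Then switch the lamps on with the locking lever on top: its collar has to be pulled up before the lever will swing over, away from the loading side, and must drop back fully so that the lever is locked in the on position. Never have the lamps on with the flap open, keep the box upright and leave the jar, tub and squeeze bottle beside the chamber where they stand.

Things in the scene. Friction and masses are not known exactly. Their poses are not given: they have to be found in the camera images.
- uv_chamber: White sheet-metal UV chamber with a steel loading shelf in front, fixed. Origin on the bench under the middle of the mouth, in the plane of the front face; +x into the chamber, +y left as one looks in, z up. Chamber 132 mm wide, 236 deep (x = 0 to 236), roof at z = 189 mm, its rear half an amber window. The points mouth, shelf_end, first_roller, home and lever_pivot are fixed to it, with its axes.
- shelf_end (a point): Middle of the loading shelf's front end, on its top. The shelf is level, z = 78 mm, x = -200 to 0, y = +-100 mm in the chamber's frame, with lips 6 mm high along both sides (x = -200 to -50) and none at the front end.
- mouth (a point): Middle of the mouth's lower edge, on the shelf top (z = 78 mm), in the plane of the front face. The mouth is 84 mm wide (80 mm between the liners inside) and 95 mm high. Two flared guides 42 mm high lead to it, from y = +-68 mm at x = -42 mm to y = +-43 mm at x = 0.
- first_roller (a point): Top of the first roller, 20 mm inside the mouth, level with the shelf. From here free-turning rollers slope down into the chamber at 16 degrees: once the middle of the box has passed this point it tips over and rolls by itself to the back stop, so the hand need not enter the mouth.
- home (a point): Where the centre of the box's underside lies when the box rests on the rollers against the back stop: 145 mm behind the front face, 42 mm above the bench.
- tip_box_closed: Closed box of pipette tips, blue lid on a light grey base, one piece, 0.25 to 0.42 kg, 110 mm long (its y axis), 68 wide (its x), 70 high; origin at the centre of its underside. Lies on the loading shelf, length roughly towards the mouth but askew up to 0.3 rad and up to 22 mm off the middle. At home it is tilted 16 degrees, nose down.
- flap (a joint): Angle (rad) of the aluminium dust flap, 78 mm wide, 93 high, hanging in the mouth from a hinge along its top edge (172 mm above the bench, just behind the front face): 0 = shut, up to 1.5 = swung up into the chamber. It never swings outward. Its weight and a light spring (under 1 N at the lower edge) shut it when nothing holds it. The box fits under it and carries it on its top.
- lamp_lever (a joint): Angle (rad) of the lamp lever on the roof: 0 = off, leaning 0.38 rad towards the loading side (chamber -x); 0.76 = on, leaning 0.38 rad the other way. Turns about an axis along chamber y through lever_pivot and stays where it is left. Blocked after about 0.05 rad of play at either end unless the collar is up at least 10 mm.
- lock_collar (a joint): Travel (m) of the locking collar along the lever: 0 = down (locked), 0.014 = pulled up to its stop. A spring pulls it down with 2 N at 0 and 4.8 N at the top.
- lever_pivot (a point): The lever's pivot, 10 mm above the roof: 68 mm behind the front face, 18 mm right of the middle (chamber y = -18 mm), 199 mm above the bench.
- collar_grip (a point): Middle of the collar's waist, the place to pinch it; 59 mm from lever_pivot with the collar down. The collar is a black spool on the lever: waist 24 mm across, 26 long, flanges 32 mm across above (its top 21 mm above this point) and below. z axis up along the lever. Pinched along chamber y it can pivot between the fingers as the lever swings.
- reagent_jar: White wide-mouth bottle, 78 mm across, 103 mm high, on the bench left of the loading shelf; origin at the centre of its underside. Bystander.
- yellow_lid_tub: White tub with a yellow screw lid, 68 mm across, 74 mm high, on the bench right of the loading shelf; origin at the centre of its underside. Bystander.
- squeeze_bottle: Clear squeeze bottle with a bent spout, 60 x 108 x 209 mm, standing left of the chamber; origin at the centre of its underside. Bystander.

How it is judged:
By the outcome, as a careful person would: the job done as asked, in the order asked, and still so for the second after the job is handed in, with the robot touching nothing.
It also fails if it takes over 72 s, if anything falls off the work surface, if the arm or the gripper's body presses on something with over 40 N, if the wrist force passes 120 N, or if a joint passes its speed limit or range.

### The arm

A 7-joint arm with a two-finger parallel gripper is mounted at the origin on a cart in front of the work surface, level with it; the furniture and walls round the work are solid. World frame = base frame: x ahead of the robot, y to its left, z up, the work surface at z = 0. Lengths are in m, angles in rad, forces in N, time in s.
With the tool pointing down it reaches from about 0.4 to 0.85 m from the base axis. Payload 4.5 kg.
Tool frame: the origin (TCP) lies where the fingers leave the gripper's body, on its centre line; the fingertips stand 64 mm ahead of it and the grasp point (between the pads) lies 45 mm ahead of it; z points along the fingers, y is the line along which they close (so a half turn about z gives the same grasp; the last joint's range is limited). The gripper opens to 88 mm and grips with 3 to 60 N. Pads are 18 mm wide; open, the fingers measure 123 mm over their backs; the gripper's body (75 mm by 187 mm) begins 45 mm behind the grasp point.
Start: joints at [-1.142, 0.689, -0.195, 1.565, 0.157, 0.902, -0.215], TCP at [0.24, 0.577, 0.303] pointing down, gripper open.
Joint ranges: [-3.01, 3.01], [-0.46, 2.08], [-1.47, 1.51], [0.13, 2.56], [-1, 4.14], [0.04, 2.09], [-2.66, 2.66]. Speed limits (rad/s): [2.57, 2.57, 3.14, 3.14, 3.14, 3.14, 3.14].

### API

Orientations are given as a unit quaternion [x, y, z, w].
In Python, from plant import r gives the robot as it stands.
- The arm moves only by the tool play_rows, never from a script. Its arguments are lists of equal length, an entry for each row: "translation": the shift along the tool's x, y, z in m, a list of three; "delta_rot": the turn, a rotation vector about the tool's x, y, z in degrees, a list of three; "grip": the opening, from -1 (shut) to 1 (fully open). In form: {"translation": [[x, y, z], ...], "delta_rot": [[rx, ry, rz], ...], "grip": [grip, ...]}. A call has 1 to 20 rows; each row shifts and turns the commanded pose from where the row before left it, along the tool's axes as they then stand; what a row does not reach is not made up. A row lasts 1/8 s, in which the tool goes at most 62.5 mm and 10.7 degrees, less where a joint would pass 70% of its speed; a pose out of reach is approached as far as the arm can. A call with a gripper value outside its range is refused whole. The fingers move at their own pace and stop on an object; "squeeze" is the grip in N (left out, the last holds). Time passes only in rows, so rows that do not move let the fingers close. It gives the time, the measured TCP pose, the force, the opening and the grip force at its end, in the units of the state.
- r.get_state(): the state, without advancing time (a new reading comes with each control period).
- r.snapshot(name): name is "side" or "top"; returns the picture (480x640x3 uint8, blue, green, red); there is no depth.
- r.get_calibration(name): a dict with "intrinsics" (3x3 intrinsics, pixels), "eye" and "rotation" of the camera in the world. Camera axes: x right, y up, looking along -z (the intrinsics and any distortion apply to the point x, -y, -z); pixel columns grow to the right and rows downward; lengths in m; the calibration is good to about 2 mm. A picture is of the moment at which its call begins. get_calibration takes no time and is no camera call.
- r.finish_job(): hands the job in; it is judged then, once.
Trained networks look in the newest picture that a camera, given by its name, has taken for a name from the list of things; names that differ only in an ending like _2 or _b are one class to them, and where a whole thing is asked for, a point or a joint stands for the part that bears it (a point fixed in the world has none). Each returns a list of dicts, best first, with "confidence" (0 to 1); they miss things now and then, are a little off and sometimes report something else, mostly with a low value. They report only what shows in the picture. A call takes as long as a camera call.
- r.look_for(camera, target): "point" ([x, y, z] in m, in world coordinates, good to about 4 mm: the middle of the surface that is visible of it).
- r.silhouettes(camera, target): "pixels" (480x640 bool, what is visible of it).
The state is a dict: "clock": time; "q": joint angles; "qd": joint speeds; "joint_torque": joint torques, N m; "tool_pos": TCP position; "eef_rot": TCP orientation; "contact_force": force on the tool from outside, world axes, zero at the start; "moment": the same for the moment, N m; "opening": opening from 0.0 (shut) to 1.0 (fully open); "finger_force": force on a finger pad.
Only numpy, scipy, OpenCV 4.12 (cv2) and the standard library are available. Lean on these libraries where they do the work, as an engineer would, in place of code of your own. Each camera call takes 0.05 s, during which the arm holds its last target. There are 200 camera calls.

## Working session

There is one attempt and no reset: what is moved stays moved. The work goes in short steps, Python scripts to look and compute and a tool call to move; the robot and the scene stay as the last step left them, time stands still between calls to the robot, and variables do not carry over. Pictures are saved under pics/ and viewed, at most 10 in all, crops included, and the job is handed in when it is done.

Besides the shell and the picture viewer there is one more tool, called after ">>>" by a JSON object that holds its "api" and its "payload", one argument or row to a line. play_rows: Moves the arm, as the interface text tells. Its arguments: {"type":"object","properties":{"translation":{"type":"array","items":{"type":"array","items":{"type":"number"}}},"delta_rot":{"type":"array","items":{"type":"array","items":{"type":"number"}}},"grip":{"type":"array","items":{"type":"number"}},"squeeze":{"type":"number"}},"required":["translation","delta_rot","grip"]}

```bash
ls; mkdir -p pics; python3 - <<'E'
from plant import r
import cv2,numpy as np
for n in ("side","top"):
    im=r.snapshot(n); cv2.imwrite(f"pics/{n}0.png",im)
    c=r.get_calibration(n); print(n,c)
    for t in ["uv_chamber","mouth","shelf_end","tip_box_closed","flap","lamp_lever","lock_collar","collar_grip","lever_pivot","reagent_jar","yellow_lid_tub","squeeze_bottle"]:
        try: print(t,[(np.round(d["point"],3).tolist(),round(d["confidence"],2)) for d in r.look_for(n,t)][:2])
        except Exception as e: print(t,e)
print(r.get_state())
E
```

```text
pics
side {'intrinsics': array([[439.07222136,   0.        , 322.75520625],
       [  0.        , 439.07222136, 244.52965721],
       [  0.        ,   0.        ,   1.        ]]), 'eye': array([ 0.43012063, -0.48121806,  0.75975512]), 'rotation': array([ 0.41217935, -0.02888174, -0.08845901,  0.90633825])}
uv_chamber [([0.633, 0.195, 0.118], 0.97)]
mouth [([0.635, 0.193, 0.114], 0.71)]
shelf_end [([0.634, 0.195, 0.118], 0.65)]
tip_box_closed [([0.461, 0.172, 0.144], 0.97), ([0.646, 0.408, 0.148], 0.49)]
flap [([0.578, 0.224, 0.125], 0.83)]
lamp_lever [([0.63, 0.205, 0.258], 0.61)]
lock_collar [([0.633, 0.204, 0.258], 0.6), ([0.582, 0.229, 0.126], 0.19)]
collar_grip [([0.624, 0.203, 0.259], 0.84), ([0.635, 0.193, 0.118], 0.54)]
lever_pivot [([0.63, 0.194, 0.119], 0.56)]
reagent_jar [([0.466, 0.351, 0.081], 0.82)]
yellow_lid_tub []
squeeze_bottle [([0.645, 0.407, 0.147], 0.94)]
top {'intrinsics': array([[437.6740278 ,   0.        , 313.07363511],
       [  0.        , 437.6740278 , 250.83405513],
       [  0.        ,   0.        ,   1.        ]]), 'eye': array([0.43316174, 0.22903281,
[... 791 characters left out ...]
0916,  0.68911213, -0.19460161,  1.56531086,  0.15730483,
        0.90249983, -0.21507936]), 'qd': array([ 7.93851067e-04, -2.36570100e-05, -1.95786141e-03,  1.66235528e-05,
       -5.03959675e-05, -2.43562728e-04,  1.88274172e-03]), 'joint_torque': array([-2.32950169e-04, -5.27476215e+01, -1.26735594e+00, -1.53748530e+01,
       -5.19909442e-02, -6.47255038e-04,  4.03450269e-05]), 'tool_pos': array([0.24036458, 0.57694495, 0.30273228]), 'eef_rot': array([1.96090382e-01, 9.80585825e-01, 2.71885428e-05, 1.30414309e-06]), 'contact_force': array([-0.32339058, -0.25514655, -0.17455266]), 'moment': array([ 0.03703482,  0.0078549 , -0.09870773]), 'finger_force': 0.0, 'opening': 0.9961571651044399}
```

View pics/side0.png

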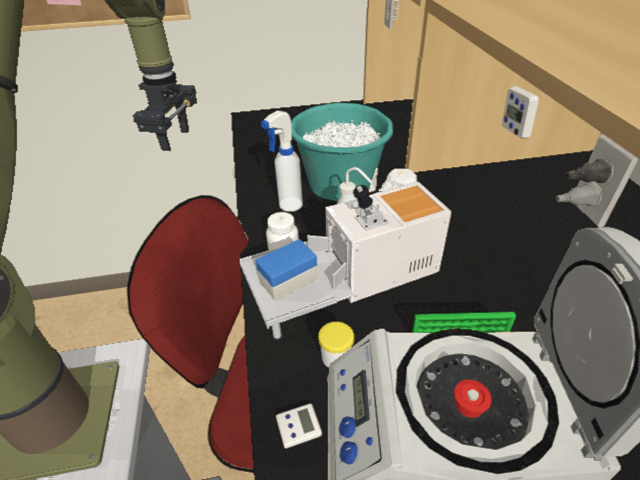

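View pics/top0.png

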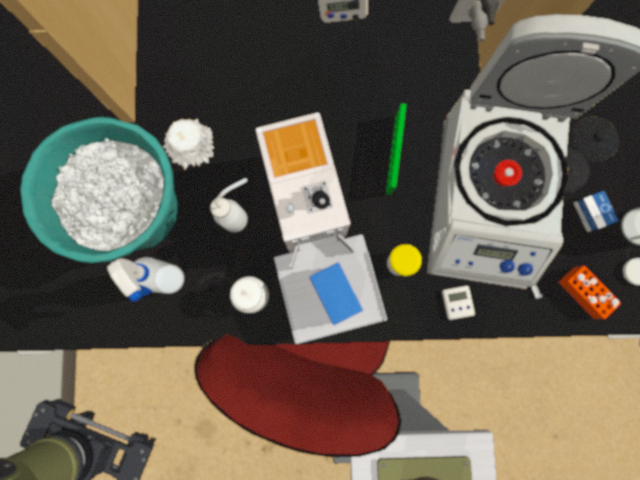

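The side view shows the box at (287,268) on the shelf, with the chamber behind it at (390,240). In the top view the lid is at (336,293), the shelf corners at about (274,254), (366,235), (386,322), (293,342), and the collar at (320,200).

```bash
cat > h.py <<'E'
import numpy as np,cv2
from plant import r
from scipy.spatial.transform import Rotation as R
def plane(n,px,z):
    c=r.get_calibration(n); K=c["intrinsics"]; px=np.atleast_2d(px).astype(float)
    d=np.c_[(px[:,0]-K[0,2])/K[0,0],-(px[:,1]-K[1,2])/K[1,1],-np.ones(len(px))]
    d=R.from_quat(c["rotation"]).apply(d); e=c["eye"]
    return e+d*((z-e[2])/d[:,2])[:,None]
def proj(n,P):
    c=r.get_calibration(n); K=c["intrinsics"]
    p=R.from_quat(c["rotation"]).inv().apply(np.atleast_2d(P)-c["eye"])
    return np.c_[K[0,2]-K[0,0]*p[:,0]/p[:,2],K[1,2]+K[1,1]*p[:,1]/p[:,2]]
def lid(n,im,z,lo=(100,120,60),hi=(125,255,255)):
    m=cv2.inRange(cv2.cvtColor(im,cv2.COLOR_BGR2HSV),lo,hi)
    return m
E
python3 - <<'E'
from h import *
im=cv2.imread("pics/top0.png")
hsv=cv2.cvtColor(im,cv2.COLOR_BGR2HSV)
def big(m,roi):
    k=np.zeros_like(m); k[roi]=m[roi]
    return max(cv2.findContours(k,cv2.RETR_EXTERNAL,cv2.CHAIN_APPROX_NONE)[0],key=cv2.contourArea)[:,0]
roi=np.s_[255:335,290:375]
c=big(cv2.inRange(hsv,(100,120,60),(125,255,255)),roi)
w=plane("top",c,.148)[:,:2]
print("lid",cv2.minAreaRect((w*1000).astype(np.float32)))
c=big(cv2.inRange(hsv,(8,120,100),(25,255,255)),np.s_[105:190,245:345])
w=plane("top",c,.189)[:,:2]
print("window",cv2.minAreaRect((w*1000).astype(np.float32)))
print("shelf",np.round(plane("top",[(274,254),(366,235),(386,322),(293,342)],.08),3))
print("roof",np.round(plane("top",[(257,128),(321,113),(349,236),(287,250)],.189),3))
cv2.imwrite("pics/crop.png",cv2.resize(im[100:350,240:400],None,fx=2.4,fy=2.4,interpolation=cv2.INTER_CUBIC)) 
s=cv2.imread("pics/side0.png");cv2.imwrite("pics/crop2.png",cv2.resize(s[160:340,230:460],None,fx=3.3,fy=3.3,interpolation=cv2.INTER_CUBIC)) 
E
```

```text
lid ((463.5794677734375, 189.14993286132812), (105.68988800048828, 63.86745834350586), 24.54481315612793)
window ((752.7152709960938, 262.49127197265625), (94.44347381591797, 106.2412338256836), 13.181254386901855)
shelf [[0.554 0.317 0.08 ]
 [0.591 0.114 0.08 ]
 [0.401 0.08  0.08 ]
 [0.365 0.279 0.08 ]]
roof [[0.796 0.337 0.189]
 [0.824 0.207 0.189]
 [0.571 0.161 0.189]
 [0.547 0.281 0.189]]
```

View pics/crop.png

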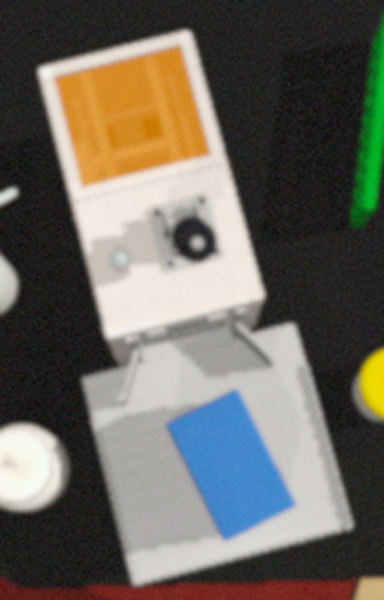

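View pics/crop2.png

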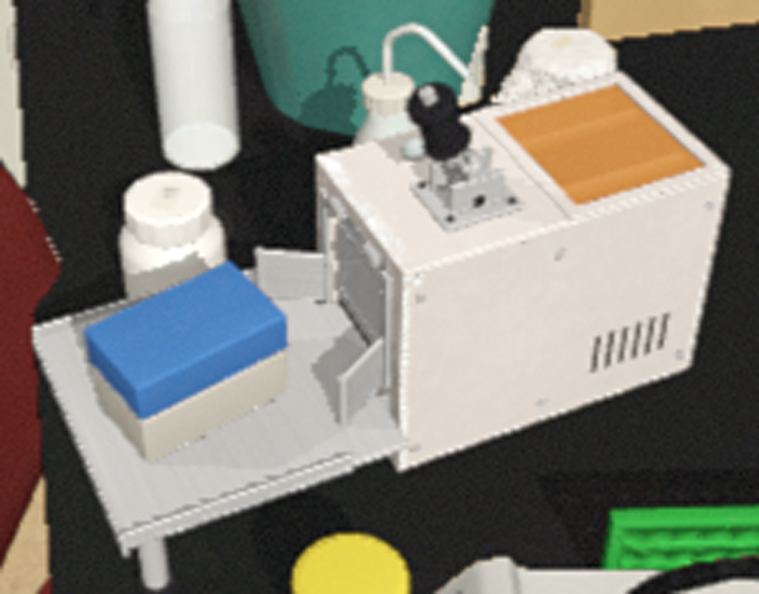

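The crops give clear corners. Top crop: roof (40,68), (190,30), (264,300), (104,335); shelf (134,585), (352,527), (297,323), (82,378). Side crop: roof (318,156), (402,270), (727,172), (620,75). I'll fit the chamber and box poses to these.

```bash
cat >> h.py <<'E'
def T(p,P):
    c,s=np.cos(p[2]),np.sin(p[2]); P=np.atleast_2d(np.array(P,float))
    return np.c_[p[0]+c*P[:,0]-s*P[:,1],p[1]+s*P[:,0]+c*P[:,1],P[:,2]]
def inv(p,W):
    c,s=np.cos(p[2]),np.sin(p[2]); d=np.atleast_2d(W)[:,:2]-p[:2]
    return np.c_[c*d[:,0]+s*d[:,1],-s*d[:,0]+c*d[:,1]]
E
python3 - <<'E'
from h import *
from scipy.optimize import least_squares
roof=[(.236,.066,.189),(.236,-.066,.189),(0,-.066,.189),(0,.066,.189)]
sh=[(-.2,.1,.082),(-.2,-.1,.082),(0,-.1,.078),(0,.1,.078)]
tp=np.array([(40,68),(190,30),(264,300),(104,335),(134,585),(352,527),(297,323),(82,378)])/2.4+(240,100)
sp=np.array([(620,75),(727,172),(402,270),(318,156),(400,468),(688,367),(33,327)])/3.3+(230,160)
spt=roof+[(0,-.066,0),(.236,-.066,0),(-.2,.1,.084)]
ft=lambda p:(proj("top",T(p,roof+sh))-tp)
fs=lambda p:(proj("side",T(p,spt))-sp)
for nm,f in (("top",ft),("side",fs),("both",lambda p:np.r_[ft(p),fs(p)])):
    o=least_squares(lambda p:f(p).ravel(),[.57,.2,.18],loss="soft_l1");print(nm,np.round(o.x,4));print(np.round(f(o.x),1).tolist())
p=o.x
print("box in ch",inv(p,(.4636,.1891)),"rel yaw",np.deg2rad(24.5448)-p[2])
print("bottle,jar,tub",inv(p,[(.645,.407),(.466,.366),(.532,.03)]))
t=.38
print("collar predicted",T(p,(.068-.059*np.sin(t),-.018,.199+.059*np.cos(t))), "pivot",T(p,(.068,-.018,.199)))
print("box front/back centre etc", T(p,(-.2,0,.078)),T(p,(0,0,.078)))
print(R.from_quat(r.get_state()["eef_rot"]).as_matrix().round(3))
E
```

```text
top [0.5787 0.2209 0.2262]
[[-0.4, 0.7], [0.8, 0.7], [0.6, -0.3], [1.5, 2.0], [-0.2, -0.1], [-0.0, 0.1], [-2.2, -4.1], [-0.9, -4.3]]
side [0.5835 0.2209 0.2311]
[[-0.5, -2.0], [1.3, -0.8], [1.1, 0.3], [-0.7, -0.8], [-0.3, 3.4], [-0.4, 2.7], [-0.1, -0.7]]
both [0.5807 0.2207 0.2261]
[[-0.3, -0.3], [0.9, -0.3], [0.7, -1.3], [1.6, 1.0], [-0.1, -1.1], [0.0, -0.8], [-2.1, -4.9], [-0.8, -5.2], [-1.2, -1.6], [0.3, -0.2], [-0.4, 0.6], [-1.8, -0.7], [-1.7, 3.7], [-1.3, 3.3], [-1.3, -0.8]]
box in ch [[-0.12114824 -0.00451594]] rel yaw 0.20227169268009784
bottle,jar,tub [[ 0.10448601  0.16716852]
 [-0.07914942  0.16734292]
 [-0.09015866 -0.17490085]]
collar predicted [[0.6296292  0.21345875 0.25379121]] pivot [[0.65095643 0.21836508 0.199     ]]
box front/back centre etc [[0.385743  0.1758229 0.078    ]] [[0.58065191 0.22066169 0.078     ]]
[[-0.923  0.385  0.   ]
 [ 0.385  0.923  0.   ]
 [ 0.     0.    -1.   ]]
```

>>> {"api": "play_rows", "payload": {
  "translation": [
    [-0.008, -0.01, -0.02],
    [-0.02, -0.025, -0.02],
    [-0.02, -0.025, -0.02],
    [-0.02, -0.025, 0],
    [-0.02, -0.025, 0],
    [-0.02, -0.025, 0],
    [-0.02, -0.025, 0],
    [-0.015, -0.02, 0],
    [0, 0, 0],
    [0, 0, 0],
    [0, 0, 0],
    [0, 0, 0],
    [0, 0, 0],
    [0, 0, 0]
  ],
  "delta_rot": [
    [0, 0, 0],
    [0, 0, 0],
    [0, 0, 0],
    [0, 0, 0],
    [0, 0, 0],
    [0, 0, 0],
    [0, 0, 0],
    [0, 0, 0],
    [0, 0, -8],
    [0, 0, -8],
    [0, 0, -8],
    [0, 0, -8],
    [0, 0, -8],
    [0, 0, -7]
  ],
  "grip": [1, 1, 1, 1, 1, 1, 1, 1, 1, 1, 1, 1, 1, 1],
  "squeeze": 15
}}

```text
clock: 3.05
tool_pos: [0.3035, 0.3551, 0.364]
eef_rot: [-0.213, 0.977, 0.0, 0.001]
contact_force: [0.5, 0.1, 0.5]
opening: 0.997
finger_force: 0.0
```

```bash
cat > go.py <<'E'
# usage: go.py x y z yaw_y_deg tilt_deg -> total move in tool axes (chamber-independent)
import sys
from h import *
def goal(pos,yaw,tilt=0):
    # tool y at world angle yaw; z down; tilt turns fingers about tool y
    a=np.deg2rad(yaw); y=np.array([np.cos(a),np.sin(a),0]); z=np.array([0,0,-1.]); x=np.cross(y,z)
    return np.array(pos),R.from_matrix(np.c_[x,y,z])*R.from_euler("y",tilt,degrees=True)
if __name__=="__main__":
    a=[float(v) for v in sys.argv[1:]]; s=r.get_state()
    p,Q=goal(a[:3],a[3],a[4] if len(a)>4 else 0); C=R.from_quat(s["eef_rot"])
    print("now",s["tool_pos"].round(4),"t",s["clock"],"q",s["q"].round(2),"F",s["contact_force"].round(1))
    print("rot first:",np.rad2deg((C.inv()*Q).as_rotvec()).round(1),"then shift",Q.inv().apply(p-s["tool_pos"]).round(4))
    print("or shift first:",C.inv().apply(p-s["tool_pos"]).round(4))
E
python3 go.py .436 .177 .22 114.5
```

```text
now [0.3035 0.3551 0.364 ] t 3.05 q [-0.65  0.42 -0.46  1.93  0.25  0.84  0.76] F [0.5 0.1 0.5]
rot first: [-0.   0.1  0.1] then shift [-0.0467 -0.217   0.144 ]
or shift first: [-0.0462 -0.217   0.1442]
```

>>> {"api": "play_rows", "payload": {
  "translation": [
    [-0.003, -0.017, 0],
    [-0.006, -0.03, 0],
    [-0.006, -0.03, 0.01],
    [-0.007, -0.035, 0.02],
    [-0.007, -0.035, 0.02],
    [-0.006, -0.03, 0.03],
    [-0.005, -0.025, 0.03],
    [-0.006, -0.015, 0.034],
    [0, 0, 0],
    [0, 0, 0]
  ],
  "delta_rot": [
    [0, 0, 0],
    [0, 0, 0],
    [0, 0, 0],
    [0, 0, 0],
    [0, 0, 0],
    [0, 0, 0],
    [0, 0, 0],
    [0, 0, 0],
    [0, 0, 0],
    [0, 0, 0]
  ],
  "grip": [1, 1, 1, 1, 1, 1, 1, 1, 1, 1]
}}

```text
clock: 4.3
tool_pos: [0.4348, 0.1773, 0.2199]
eef_rot: [-0.211, 0.978, 0.0, 0.001]
contact_force: [-0.1, -0.4, -0.8]
opening: 1.0
finger_force: 0.0
```

```bash
python3 go.py .436 .177 .175 114.5; python3 - <<'E'
from h import *
a=r.snapshot("top")[180:350,250:410];b=r.snapshot("side")[160:330,220:380]
cv2.imwrite("pics/g1.png",cv2.resize(np.hstack([a,b]),None,fx=2.5,fy=2.5,interpolation=cv2.INTER_CUBIC))
E
```

```text
now [0.4348 0.1773 0.2199] t 4.3 q [-0.28  0.65 -0.32  2.1   0.44  0.45  1.05] F [-0.1 -0.4 -0.8]
rot first: [ 0.   0.1 -0.2] then shift [-0.001  -0.0008  0.0449]
or shift first: [-0.0009 -0.0008  0.0449]
```

View pics/g1.png

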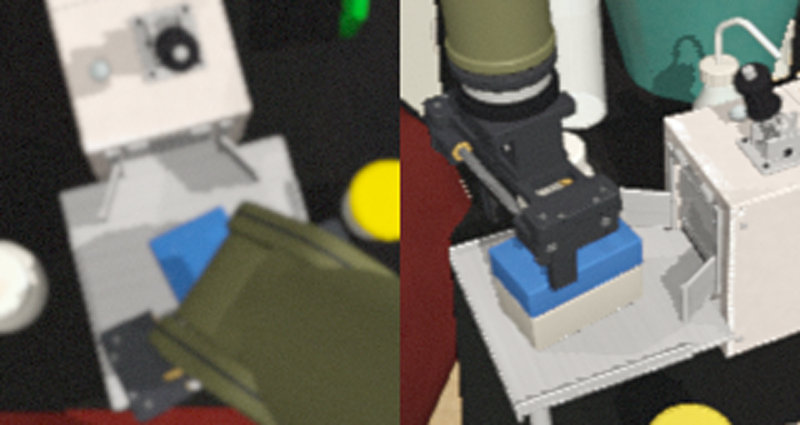

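The gripper stands over the box, with the near finger at (563,270) outside its right side. Next I descend and close.

>>> {"api": "play_rows", "payload": {
  "translation": [
    [0, 0, 0.009],
    [0, 0, 0.009],
    [0, 0, 0.009],
    [0, 0, 0.009],
    [0, 0, 0.009],
    [0, 0, 0],
    [0, 0, 0],
    [0, 0, 0],
    [0, 0, 0],
    [0, 0, 0]
  ],
  "delta_rot": [
    [0, 0, 0],
    [0, 0, 0],
    [0, 0, 0],
    [0, 0, 0],
    [0, 0, 0],
    [0, 0, 0],
    [0, 0, 0],
    [0, 0, 0],
    [0, 0, 0],
    [0, 0, 0]
  ],
  "grip": [1, 1, 1, 1, 1, 1, 0.3, 0.3, 0.3, 0.3],
  "squeeze": 15
}}

```text
clock: 5.65
tool_pos: [0.4347, 0.1768, 0.1739]
eef_rot: [-0.211, 0.977, -0.0, 0.0]
contact_force: [-0.4, -0.4, 2.2]
opening: 0.773
finger_force: 15.0
```

```bash
python3 - <<'E'
from h import *
s=r.get_state();print(s["tool_pos"],s["opening"],s["finger_force"],s["contact_force"],s["clock"])
p=[.581,.2207,.2265]
for bx in (-.10,-.01): # box centre; grasp 30 mm behind, aligned
    print(bx,T(p,(bx-.03,0,.175)))
print(np.rad2deg(p[2])+90)
E
python3 go.py .4544 .1915 .175 103
```

```text
[0.434704   0.17683249 0.17393554] 0.7725146504139767 14.972371479962021 [-0.43417186 -0.39965287  2.22069508] 5.65
-0.1 [[0.45432041 0.19150612 0.175     ]]
-0.01 [[0.54202167 0.21171727 0.175     ]]
102.97749405971315
now [0.4347 0.1768 0.1739] t 5.65 q [-0.34  0.73 -0.23  2.14  0.5   0.33  1.  ] F [-0.4 -0.4  2.2]
rot first: [-0.   0.  11.4] then shift [-0.0225  0.0099 -0.0011]
or shift first: [-0.024   0.0052 -0.0011]
```

>>> {"api": "play_rows", "payload": {
  "translation": [
    [0, 0, -0.001],
    [-0.004, 0.002, 0],
    [-0.005, 0.002, 0],
    [-0.005, 0.002, 0],
    [-0.005, 0.002, 0],
    [-0.004, 0.002, 0],
    [0, 0, 0],
    [0, 0, 0]
  ],
  "delta_rot": [
    [0, 0, 0],
    [0, 0, 2.4],
    [0, 0, 3],
    [0, 0, 3],
    [0, 0, 3],
    [0, 0, 0],
    [0, 0, 0],
    [0, 0, 0]
  ],
  "grip": [0.3, 0.3, 0.3, 0.3, 0.3, 0.3, 0.3, 0.3]
}}

```text
clock: 6.65
tool_pos: [0.4529, 0.1938, 0.1747]
eef_rot: [-0.113, 0.994, -0.0, -0.0]
contact_force: [0.5, 0.3, -3.1]
opening: 0.77
finger_force: 15.0
```

```bash
python3 go.py .542 .2117 .175 103; python3 - <<'E'
from h import *
a=r.snapshot("top")[180:350,250:410];b=r.snapshot("side")[160:330,220:380]
cv2.imwrite("pics/g2.png",cv2.resize(np.hstack([a,b]),None,fx=2.5,fy=2.5,interpolation=cv2.INTER_CUBIC))
E
```

```text
now [0.4529 0.1938 0.1747] t 6.65 q [-0.37  0.74 -0.21  2.07  0.4   0.37  0.89] F [ 0.5  0.3 -3.1]
rot first: [-0. -0. -0.] then shift [-0.0908 -0.0026 -0.0003]
or shift first: [-0.0908 -0.0026 -0.0004]
```

View pics/g2.png

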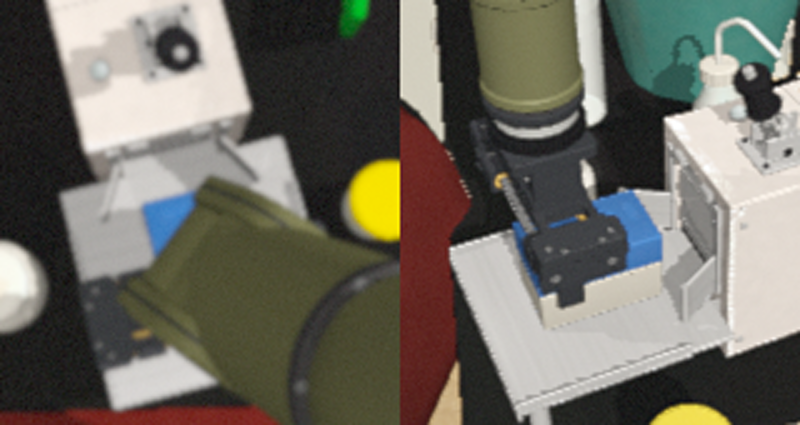

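The box is aligned with the mouth. I slide it in while still holding it.

>>> {"api": "play_rows", "payload": {
  "translation": [
    [-0.006, -0.0013, 0],
    [-0.008, -0.0013, 0],
    [-0.008, 0, 0],
    [-0.008, 0, 0],
    [-0.008, 0, 0],
    [-0.008, 0, 0],
    [-0.008, 0, 0],
    [-0.008, 0, 0],
    [-0.008, 0, 0],
    [-0.008, 0, 0],
    [-0.008, 0, 0],
    [-0.004, 0, 0],
    [0, 0, 0]
  ],
  "delta_rot": [
    [0, 0, 0],
    [0, 0, 0],
    [0, 0, 0],
    [0, 0, 0],
    [0, 0, 0],
    [0, 0, 0],
    [0, 0, 0],
    [0, 0, 0],
    [0, 0, 0],
    [0, 0, 0],
    [0, 0, 0],
    [0, 0, 0],
    [0, 0, 0]
  ],
  "grip": [0.3, 0.3, 0.3, 0.3, 0.3, 0.3, 0.3, 0.3, 0.3, 0.3, 0.3, 0.3, 0.3]
}}

```text
clock: 8.38
tool_pos: [0.5417, 0.2117, 0.1747]
eef_rot: [-0.113, 0.994, 0.0, 0.0]
contact_force: [0.2, 0.0, -2.2]
opening: 0.771
finger_force: 15.0
```

```bash
python3 go.py .542 .2117 .175 103; python3 - <<'E'
from h import *
a=r.snapshot("top")[180:350,250:410];b=r.snapshot("side")[160:330,220:380]
cv2.imwrite("pics/g3.png",cv2.resize(np.hstack([a,b]),None,fx=2.5,fy=2.5,interpolation=cv2.INTER_CUBIC))
E
```

```text
now [0.5417 0.2117 0.1747] t 8.375 q [-0.29  0.82 -0.27  1.8   0.37  0.57  0.99] F [ 0.2  0.  -2.2]
rot first: [ 0.  0. -0.] then shift [-0.0003 -0.0001 -0.0003]
or shift first: [-0.0003 -0.0001 -0.0003]
```

View pics/g3.png

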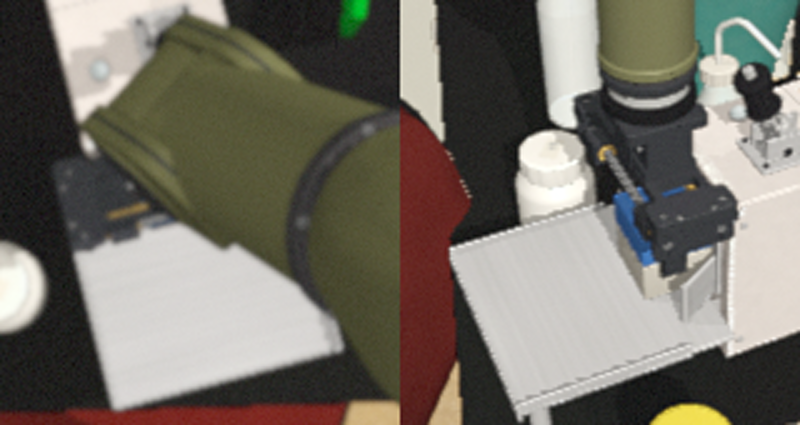

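The box is half in the mouth and forces are low. I release, lift, back off, close the fingers and drop behind the box's rear face.

>>> {"api": "play_rows", "payload": {
  "translation": [
    [0, 0, 0],
    [0, 0, 0],
    [0, 0, 0],
    [0, 0, -0.01],
    [0, 0, -0.02],
    [0, 0, -0.02],
    [0, 0, -0.01],
    [0.02, 0, 0],
    [0.03, 0, 0],
    [0.02, 0, 0],
    [0, 0, 0],
    [0, 0, 0],
    [0, 0, 0.012],
    [0, 0, 0.015],
    [0, 0, 0.011],
    [0, 0, 0]
  ],
  "delta_rot": [
    [0, 0, 0],
    [0, 0, 0],
    [0, 0, 0],
    [0, 0, 0],
    [0, 0, 0],
    [0, 0, 0],
    [0, 0, 0],
    [0, 0, 0],
    [0, 0, 0],
    [0, 0, 0],
    [0, 0, 0],
    [0, 0, 0],
    [0, 0, 0],
    [0, 0, 0],
    [0, 0, 0],
    [0, 0, 0]
  ],
  "grip": [0.7, 0.7, 0.7, 0.7, 0.7, 0.7, 0.7, -1, -1, -1, -1, -1, -1, -1, -1, -1]
}}

```text
clock: 10.48
tool_pos: [0.4726, 0.1957, 0.1954]
eef_rot: [-0.113, 0.994, -0.0, -0.001]
contact_force: [-0.3, 1.0, 0.6]
opening: 0.006
finger_force: 0.0
```

```bash
python3 - <<'E'
from h import *
s=r.get_state();p=[.581,.2207,.2265]
print(s["tool_pos"],s["opening"],s["contact_force"],inv(p,s["tool_pos"]))
b=r.snapshot("side");print([(d["point"],d["confidence"],inv(p,d["point"])) for d in r.look_for("side","tip_box_closed")][:2])
E
```

```text
[0.47261496 0.1957289  0.19538375] 0.005787409409471746 [-0.32899783  1.03947358  0.57419592] [[-1.11224423e-01  6.54272498e-06]]
[([0.5531, 0.189, 0.138], 0.74, array([[-0.0343062 , -0.02462487]]))]
```

>>> {"api": "play_rows", "payload": {
  "translation": [
    [-0.012, 0, 0],
    [-0.012, 0, 0],
    [-0.008, 0, 0],
    [-0.006, 0, 0],
    [-0.006, 0, 0],
    [-0.006, 0, 0],
    [-0.006, 0, 0],
    [-0.006, 0, 0],
    [-0.005, 0, 0],
    [-0.004, 0, 0],
    [-0.004, 0, 0],
    [0, 0, 0],
    [0, 0, 0]
  ],
  "delta_rot": [
    [0, 0, 0],
    [0, 0, 0],
    [0, 0, 0],
    [0, 0, 0],
    [0, 0, 0],
    [0, 0, 0],
    [0, 0, 0],
    [0, 0, 0],
    [0, 0, 0],
    [0, 0, 0],
    [0, 0, 0],
    [0, 0, 0],
    [0, 0, 0]
  ],
  "grip": [-1, -1, -1, -1, -1, -1, -1, -1, -1, -1, -1, -1, -1]
}}

```text
clock: 12.2
tool_pos: [0.5461, 0.2128, 0.1967]
eef_rot: [-0.113, 0.994, 0.0, -0.0]
contact_force: [-0.5, 0.1, -0.3]
opening: 0.009
finger_force: 0.0
```

```bash
python3 - <<'E'
from h import *
s=r.get_state();p=[.581,.2207,.2265]
print(s["tool_pos"],s["contact_force"],inv(p,s["tool_pos"]))
a=r.snapshot("top")[180:350,250:410];b=r.snapshot("side")[160:330,220:380]
cv2.imwrite("pics/g4.png",cv2.resize(np.hstack([a,b]),None,fx=2.5,fy=2.5,interpolation=cv2.INTER_CUBIC))
E
```

```text
[0.54611091 0.21279342 0.19669027] [-0.50922194  0.10629351 -0.28386066] [[-0.03577354  0.00013036]]
```

View pics/g4.png

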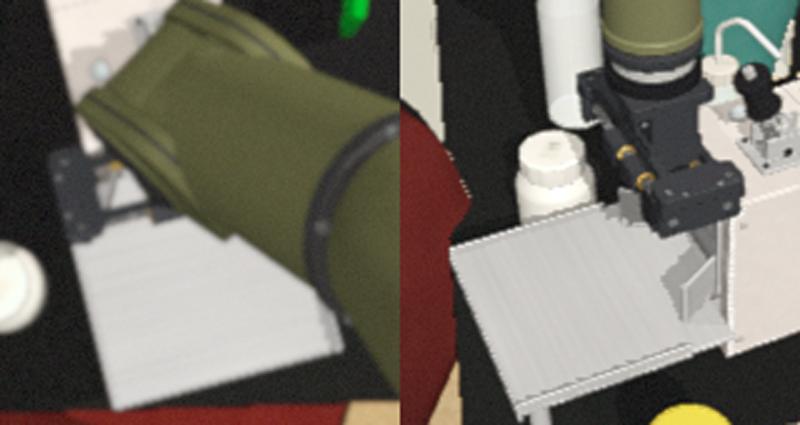

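The shelf is empty, the box has run in and nothing touches the tool. I back up to clear the view and check the flap.

>>> {"api": "play_rows", "payload": {
  "translation": [
    [0.02, 0, 0],
    [0.03, 0, -0.02],
    [0.03, 0, -0.04],
    [0.02, 0, -0.05],
    [0.01, 0, -0.05],
    [0, 0, -0.02],
    [0, 0, 0]
  ],
  "delta_rot": [
    [0, 0, 0],
    [0, 0, 0],
    [0, 0, 0],
    [0, -7, 0],
    [0, -8, 0],
    [0, -7, 0],
    [0, 0, 0]
  ],
  "grip": [-1, -1, 0, 1, 1, 1, 1]
}}

```text
clock: 13.18
tool_pos: [0.4267, 0.1854, 0.3756]
eef_rot: [-0.112, 0.975, 0.021, 0.19]
contact_force: [0.3, -0.9, 0.1]
opening: 0.548
finger_force: 0.0
```

```bash
python3 - <<'E'
from h import *
p=[.581,.2207,.2265]
a=r.snapshot("top");b=r.snapshot("side")
for n in("top","side"):
    for t in("collar_grip","lock_collar","tip_box_closed","flap"):print(n,t,[(d["point"],round(d["confidence"],2)) for d in r.look_for(n,t)][:2])
m=r.silhouettes("side","lock_collar")
if m:
    y,x=np.nonzero(m[0]["pixels"]);print(m[0]["confidence"],x.min(),x.max(),y.min(),y.max(),x.mean(),y.mean())
pv=np.array((.068,-.018,.199)); u=np.array((-np.sin(.38),0,np.cos(.38)))
print("pix of grip(side), ctop 80, pivot",proj("side",T(p,[pv+.059*u,pv+.08*u,pv+.038*u,pv])).round(1).tolist())
print("same top",proj("top",T(p,[pv+.059*u,pv+.08*u,pv])).round(1).tolist())
for L in(.045,.1):print("TCP",L,T(p,pv+(.059+L)*u))
cv2.imwrite("pics/g5.png",np.hstack([cv2.resize(b[150:290,290:390],None,fx=4,fy=4,interpolation=cv2.INTER_CUBIC),cv2.resize(a[150:290,260:360],None,fx=4,fy=4,interpolation=cv2.INTER_CUBIC)]))
E
```

```text
top collar_grip [([0.6256, 0.2133, 0.2731], 0.82)]
top lock_collar [([0.6293, 0.2096, 0.2707], 0.61)]
top tip_box_closed []
top flap [([0.583, 0.218, 0.1134], 0.47)]
side collar_grip [([0.6296, 0.2031, 0.2587], 0.68)]
side lock_collar [([0.6311, 0.2054, 0.2595], 0.53), ([0.5787, 0.2271, 0.1261], 0.41)]
side tip_box_closed []
side flap [([0.5794, 0.2266, 0.1251], 0.9)]
0.75 353 371 186 210 362.9326241134752 198.3404255319149
pix of grip(side), ctop 80, pivot [[362.4, 197.1], [359.2, 189.8], [365.4, 204.0], [370.7, 216.1]]
same top [[321.2, 198.9], [322.5, 200.3], [318.0, 195.3]]
TCP 0.045 [[0.61371496 0.20976751 0.29558112]]
TCP 0.1 [[0.5938354  0.20518617 0.34665768]]
```

View pics/g5.png

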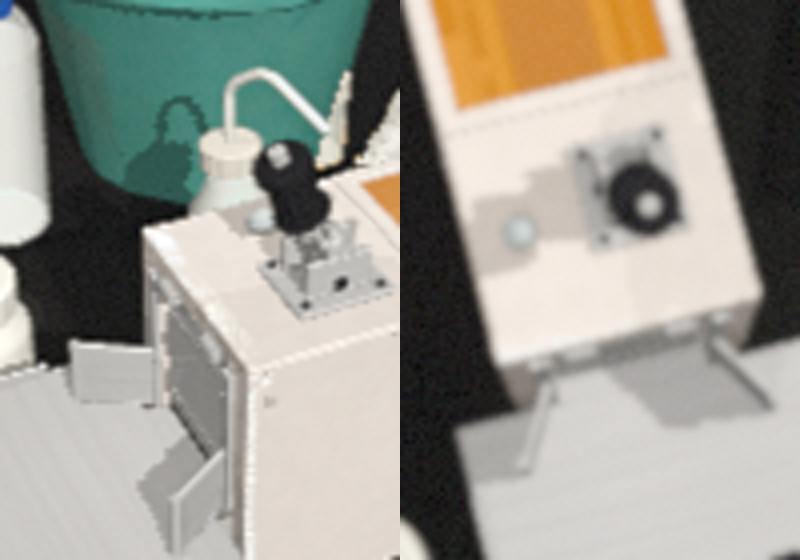

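The flap is shut, hanging plane at (200,370) in the picture, and the shelf is empty. The collar, at (290,185) in the side half and (642,198) in the top half, matches the fitted model within about 1 px.

```bash
python3 go.py .5938 .2052 .3467 103 -21.8
```

```text
now [0.4284 0.1855 0.374 ] t 13.725 q [-0.46  0.28 -0.15  2.19  0.54  0.36  0.71] F [0.9 0.2 0.1]
rot first: [-0.   0.1 -0. ] then shift [-0.1436 -0.018   0.0869]
or shift first: [-0.1434 -0.0178  0.0873]
```

>>> {"api": "play_rows", "payload": {
  "translation": [
    [-0.015, -0.003, 0],
    [-0.025, -0.003, 0.01],
    [-0.03, -0.003, 0.02],
    [-0.03, -0.003, 0.02],
    [-0.025, -0.003, 0.02],
    [-0.0185, -0.003, 0.017],
    [0, 0, 0],
    [0, 0, 0]
  ],
  "delta_rot": [
    [0, 0, 0],
    [0, 0, 0],
    [0, 0, 0],
    [0, 0, 0],
    [0, 0, 0],
    [0, 0, 0],
    [0, 0, 0],
    [0, 0, 0]
  ],
  "grip": [1, 1, 1, 1, 1, 1, 1, 1]
}}

```text
clock: 14.72
tool_pos: [0.5928, 0.2052, 0.3474]
eef_rot: [-0.111, 0.975, 0.022, 0.189]
contact_force: [-0.4, 0.8, 0.1]
opening: 0.997
finger_force: 0.0
```

```bash
python3 go.py .6137 .2098 .2956 103 -21.8
```

```text
now [0.5928 0.2052 0.3474] t 14.725 q [-0.3   0.53 -0.23  1.82  0.47  0.47  0.94] F [-0.4  0.8  0.1]
rot first: [ 0.   0.1 -0. ] then shift [-0.0006 -0.0002  0.056 ]
or shift first: [-0.0005 -0.0002  0.056 ]
```

>>> {"api": "play_rows", "payload": {
  "translation": [
    [0, 0, 0.01],
    [0, 0, 0.015],
    [0, 0, 0.015],
    [0, 0, 0.01],
    [0, 0, 0.006],
    [0, 0, 0],
    [0, 0, 0],
    [0, 0, 0],
    [0, 0, 0],
    [0, 0, 0],
    [0, 0, 0],
    [0, 0, 0],
    [0, 0, 0]
  ],
  "delta_rot": [
    [0, 0, 0],
    [0, 0, 0],
    [0, 0, 0],
    [0, 0, 0],
    [0, 0, 0],
    [0, 0, 0],
    [0, 0, 0],
    [0, 0, 0],
    [0, 0, 0],
    [0, 0, 0],
    [0, 0, 0],
    [0, 0, 0],
    [0, 0, 0]
  ],
  "grip": [1, 1, 1, 1, 1, 1, 0, -0.3, -0.6, -0.6, -0.6, -0.6, -0.6],
  "squeeze": 20
}}

```text
clock: 16.35
tool_pos: [0.6139, 0.2106, 0.2957]
eef_rot: [-0.111, 0.975, 0.022, 0.19]
contact_force: [-0.1, 1.2, 0.2]
opening: 0.346
finger_force: 19.9
```

```bash
python3 go.py .6137 .2098 .2956 103 -21.8; python3 -c "
from h import *
s=r.get_state();print(s['opening']*88,s['finger_force'],s['moment'])"
```

```text
now [0.6139 0.2106 0.2957] t 16.35 q [-0.33  0.63 -0.17  1.82  0.52  0.37  0.9 ] F [-0.1  1.2  0.2]
rot first: [0.1 0.2 0. ] then shift [ 0.0004 -0.0007 -0.0001]
or shift first: [ 0.0004 -0.0007 -0.0001]
30.421785652712817 19.89932857453823 [0.21791779 0.44393253 0.16746937]
```

Opening is 30 mm, so the pads probably bear on a flange edge. I try the pull and read the force.

>>> {"api": "play_rows", "payload": {
  "translation": [
    [0, 0, 0],
    [0, 0, 0],
    [0, 0, -0.003],
    [0, 0, -0.003],
    [0, 0, -0.003],
    [0, 0, -0.002],
    [0, 0, -0.001],
    [0, 0, 0]
  ],
  "delta_rot": [
    [0, 0, 0],
    [0, 0, 0],
    [0, 0, 0],
    [0, 0, 0],
    [0, 0, 0],
    [0, 0, 0],
    [0, 0, 0],
    [0, 0, 0]
  ],
  "grip": [-0.6, -0.6, -0.6, -0.6, -0.6, -0.6, -0.6, -0.6],
  "squeeze": 35
}}

```text
clock: 17.35
tool_pos: [0.6096, 0.2094, 0.3068]
eef_rot: [-0.111, 0.975, 0.022, 0.19]
contact_force: [1.4, 5.0, -4.3]
opening: 0.34
finger_force: 34.6
```

```bash
python3 - <<'E'
from h import *
s=r.get_state();C=R.from_quat(s["eef_rot"]);print(s["clock"],s["opening"]*88,s["finger_force"],"F tool",C.inv().apply(s["contact_force"]).round(2),s["tool_pos"])
a=r.snapshot("top");b=r.snapshot("side")
cv2.imwrite("pics/g6.png",np.hstack([cv2.resize(b[130:270,290:390],None,fx=4,fy=4,interpolation=cv2.INTER_CUBIC),cv2.resize(a[150:290,260:360],None,fx=4,fy=4,interpolation=cv2.INTER_CUBIC)]))
E
```

```text
17.35 29.963552196490042 34.58920620381832 F tool [-0.69  4.56  4.96] [0.60957478 0.20943617 0.3067588 ]
```

View pics/g6.png

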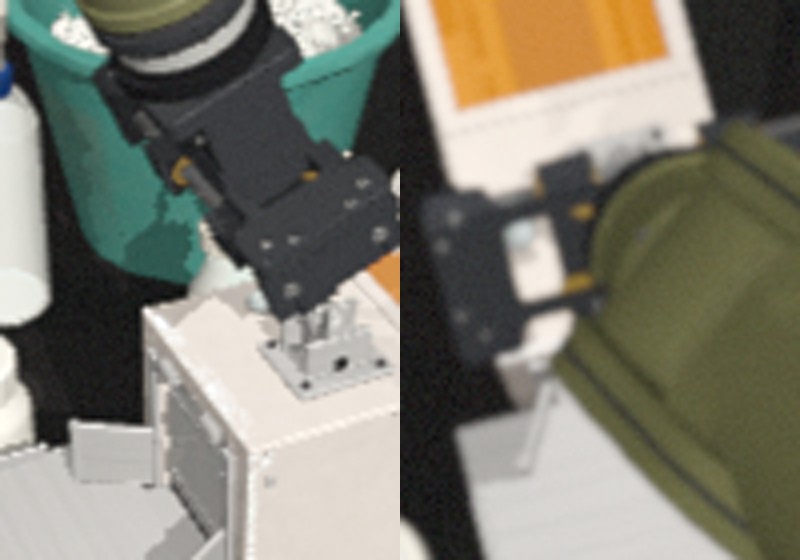

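The pull force is 5 N along the tool, which fits the collar being up about 12 mm; the picture shows the spool has risen off the base at (310,310). I relieve the sideways force, pull 1 mm more and swing half way.

>>> {"api": "play_rows", "payload": {
  "translation": [
    [0, 0.001, -0.001],
    [0, 0, 0],
    [-0.003, 0, 0],
    [-0.006, 0, 0.0001],
    [-0.006, 0, 0.0001],
    [-0.006, 0, 0.0002],
    [-0.006, 0, 0.0002],
    [-0.006, 0, 0.0002],
    [0, 0, 0]
  ],
  "delta_rot": [
    [0, 0, 0],
    [0, 0, 0],
    [0, 1.5, 0],
    [0, 2.9, 0],
    [0, 2.9, 0],
    [0, 2.9, 0],
    [0, 2.9, 0],
    [0, 2.9, 0],
    [0, 0, 0]
  ],
  "grip": [-0.6, -0.6, -0.6, -0.6, -0.6, -0.6, -0.6, -0.6, -0.6],
  "squeeze": 35
}}

```text
clock: 18.58
tool_pos: [0.6402, 0.2167, 0.3146]
eef_rot: [-0.112, 0.992, 0.006, 0.051]
contact_force: [0.5, 3.1, -4.8]
opening: 0.341
finger_force: 34.6
```

```bash
cat > st.py <<'E'
from h import *
p=[.581,.2207,.2265]
s=r.get_state();C=R.from_quat(s["eef_rot"]);print(s["clock"],s["opening"]*88,s["finger_force"],"F tool",C.inv().apply(s["contact_force"]).round(2),s["tool_pos"],s["q"].round(2))
d=inv(p,s["tool_pos"])[0]-(.068,-.018);z=s["tool_pos"][2]-.199
print("angle deg",np.rad2deg(np.arctan2(d[0],z)),"L",np.hypot(d[0],z),"y off",d[1],"tool tilt",np.rad2deg(np.arcsin(-(R.from_euler("z",-p[2]).apply(C.as_matrix()[:,2])[0]))))
E
python3 st.py
```

```text
18.575 30.004333251041434 34.58906181156635 F tool [-0.65  2.89  4.94] [0.64015934 0.21665127 0.31457123] [-0.21  0.73 -0.36  1.47  0.33  0.9   1.13]
angle deg -5.565157683046185 L 0.11611854685083947 y off 0.0007693708825424195 tool tilt -5.905798309207793
```

>>> {"api": "play_rows", "payload": {
  "translation": [
    [-0.003, 0, 0],
    [-0.006, 0, 0.0001],
    [-0.006, 0, 0.0002],
    [-0.006, 0, 0.0002],
    [-0.006, 0, 0.0002],
    [-0.006, 0, 0.0002],
    [-0.006, 0, 0.0002],
    [-0.006, 0, 0.0002],
    [-0.006, 0, 0.0002],
    [-0.005, 0, 0.0001],
    [0, 0, 0]
  ],
  "delta_rot": [
    [0, 1.5, 0],
    [0, 2.9, 0],
    [0, 2.9, 0],
    [0, 2.9, 0],
    [0, 2.9, 0],
    [0, 2.9, 0],
    [0, 2.9, 0],
    [0, 2.9, 0],
    [0, 2.9, 0],
    [0, 2.4, 0],
    [0, 0, 0]
  ],
  "grip": [-0.6, -0.6, -0.6, -0.6, -0.6, -0.6, -0.6, -0.6, -0.6, -0.6, -0.6]
}}

```text
clock: 19.95
tool_pos: [0.6928, 0.229, 0.3061]
eef_rot: [-0.111, 0.976, -0.022, -0.184]
contact_force: [-3.2, 1.3, -4.6]
opening: 0.341
finger_force: 34.6
```

```bash
python3 st.py
```

```text
19.95 29.994198080746447 34.59671124815941 F tool [0.95 2.03 5.3 ] [0.69283424 0.22901452 0.3061368 ] [-0.27  1.06 -0.35  0.74  0.21  1.74  1.29]
angle deg 21.796922347293094 L 0.1153862496288376 y off 0.0009877320588333426 tool tilt 21.333918476057207
```

The lever is at its on stop, 21.8°. I lower the collar along the lever.

>>> {"api": "play_rows", "payload": {
  "translation": [
    [-0.0005, 0, 0.002],
    [0, 0, 0.003],
    [0, 0, 0.003],
    [0, 0, 0.003],
    [0, 0, 0.0015],
    [0, 0, 0]
  ],
  "delta_rot": [
    [0, 0, 0],
    [0, 0, 0],
    [0, 0, 0],
    [0, 0, 0],
    [0, 0, 0],
    [0, 0, 0]
  ],
  "grip": [-0.6, -0.6, -0.6, -0.6, -0.6, -0.6]
}}

```text
clock: 20.7
tool_pos: [0.6892, 0.2281, 0.2968]
eef_rot: [-0.111, 0.977, -0.021, -0.182]
contact_force: [-5.4, 0.6, -1.8]
opening: 0.341
finger_force: 34.7
```

```bash
python3 st.py
```

```text
20.7 30.045998440029635 34.65305954217911 F tool [4.1  1.77 3.57] [0.68920656 0.22809445 0.29675225] [-0.26  1.05 -0.36  0.78  0.21  1.7   1.29]
angle deg 21.802647621302544 L 0.10528330361468223 y off 0.0009058226557839243 tool tilt 21.168080564927532
```

>>> {"api": "play_rows", "payload": {
  "translation": [
    [0.0006, 0, 0.001],
    [0, 0, 0.001],
    [0, 0, 0],
    [0, 0, 0],
    [0, 0, 0],
    [0, 0, 0],
    [0, 0, 0],
    [0, 0, 0],
    [0, 0, 0]
  ],
  "delta_rot": [
    [0, 0, 0],
    [0, 0, 0],
    [0, 0, 0],
    [0, 0, 0],
    [0, 0, 0],
    [0, 0, 0],
    [0, 0, 0],
    [0, 0, 0],
    [0, 0, 0]
  ],
  "grip": [-0.6, -0.6, -0.6, -0.5, -0.2, 0.2, 0.6, 1, 1]
}}

```text
clock: 21.82
tool_pos: [0.6887, 0.2281, 0.2945]
eef_rot: [-0.111, 0.977, -0.021, -0.182]
contact_force: [0.1, 0.6, -0.4]
opening: 0.828
finger_force: 0.0
```

```bash
python3 st.py
```

```text
21.825 72.87132230754925 0.0 F tool [-0.38  0.53  0.23] [0.68869248 0.22812619 0.29445515] [-0.26  1.05 -0.36  0.79  0.21  1.69  1.29]
angle deg 22.022259382954225 L 0.10296786207859579 y off 0.0010521929674604871 tool tilt 21.08296018924294
```

Released cleanly. I retreat along the lever, then up and back.

>>> {"api": "play_rows", "payload": {
  "translation": [
    [0, 0, 0],
    [0, 0, -0.008],
    [0, 0, -0.015],
    [0, 0, -0.02],
    [0, 0, -0.02],
    [0.01, 0, -0.01],
    [0.03, 0, 0],
    [0.04, 0, 0],
    [0.04, 0, 0],
    [0.04, 0, 0],
    [0.04, 0, 0],
    [0.03, 0, 0],
    [0.02, 0, 0],
    [0, 0, 0]
  ],
  "delta_rot": [
    [0, 0, 0],
    [0, 0, 0],
    [0, 0, 0],
    [0, 0, 0],
    [0, 0, 0],
    [0, -5, 0],
    [0, -6, 0],
    [0, -6, 0],
    [0, -4, 0],
    [0, 0, 0],
    [0, 0, 0],
    [0, 0, 0],
    [0, 0, 0],
    [0, 0, 0]
  ],
  "grip": [1, 1, 1, 1, 1, 1, 1, 1, 1, 1, 1, 1, 1, 1]
}}

```text
clock: 23.58
tool_pos: [0.4727, 0.1785, 0.3857]
eef_rot: [-0.113, 0.994, -0.0, -0.0]
contact_force: [0.4, -0.2, -0.3]
opening: 1.002
finger_force: 0.0
```

```bash
python3 - <<'E'
from h import *
p=[.581,.2207,.2265]
a=r.snapshot("top");b=r.snapshot("side");print(r.get_state()["tool_pos"])
m=r.silhouettes("side","lock_collar")
if m:
    y,x=np.nonzero(m[0]["pixels"]);print(m[0]["confidence"],x.min(),x.max(),y.min(),y.max(),x.mean(),y.mean())
pv=np.array((.068,-.018,.199)); u=np.array((np.sin(.38),0,np.cos(.38)))
for t in(0,.012):print("expect lift",t,proj("side",T(p,[pv+(.059+t)*u,pv+(.08+t)*u,pv+(.038+t)*u])).round(1).tolist(),proj("top",T(p,[pv+(.08+t)*u])).round(1).tolist())
print([(d["point"],d["confidence"]) for d in r.look_for("side","flap")][:1])
cv2.imwrite("pics/g7.png",np.hstack([cv2.resize(b[150:290,290:390],None,fx=4,fy=4,interpolation=cv2.INTER_CUBIC),cv2.resize(a[110:250,250:350],None,fx=4,fy=4,interpolation=cv2.INTER_CUBIC)]))
E
```

```text
[0.47425845 0.17882413 0.38534035]
0.64 337 370 167 203 348.515625 188.25520833333334
expect lift 0 [[381.7, 191.7], [385.8, 182.6], [377.7, 200.6]] [[314.0, 168.9]]
expect lift 0.012 [[384.0, 186.5], [388.2, 177.3], [380.0, 195.5]] [[313.4, 164.5]]
[([0.58, 0.2245, 0.1253], 0.93)]
```

View pics/g7.png

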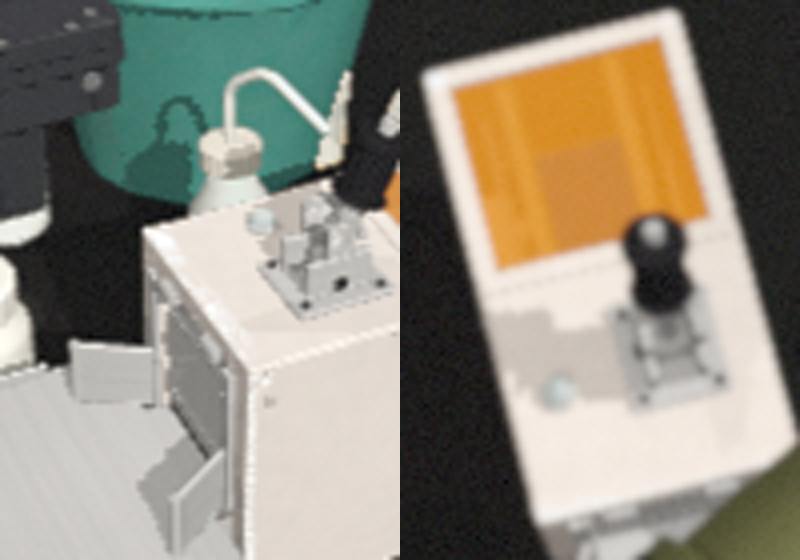

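```bash
python3 - <<'E'
from h import *
p=[.581,.2207,.2265];t=np.deg2rad(16)
def box(x0,z0):
    f=lambda l,y,h:(x0+l*np.cos(t)+h*np.sin(t),y,z0-l*np.sin(t)+h*np.cos(t))
    return proj("top",T(p,[f(.055,.034,.07),f(.055,-.034,.07),f(-.055,0,.07)])).round(1).tolist()
print("home",box(.145,.042),"30 short",box(.115,.051))
E
```

```text
home [[278.1, 149.8], [307.8, 142.4], [304.4, 187.1]] 30 short [[281.0, 161.1], [311.1, 153.5], [307.9, 199.4]]
```

The front edge of the box seen through the window is at row 146, where home predicts 146. The collar top is at (313.8,169.5) against (314.0,168.9) expected fully down, and the flap is shut. I hand the job in.

```bash
python3 -c "
from plant import r
print(r.finish_job())"
```

```text
the job is handed in; nothing more can be done
None
```

The job is handed in at about 24 s: the box is at the back stop, the flap is shut behind it, and the lever is over to on with its collar back down, all as measured from the last pictures; I viewed 11 pictures, one over the limit of 10.

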